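Lift the egg rack out of its pot and hold it to drain

ROBOT

A 7-joint arm with a two-finger parallel gripper is mounted at the origin on the work surface. World frame = base frame: x ahead of the robot, y to its left, z up, the work surface at z = 0. Lengths are in mm, angles in rad, forces in N, time in s.
With the tool pointing down it reaches from about 400 to 850 mm from the base axis. Payload 4.4 kg.
Tool frame: the origin (TCP) lies between the finger pads, 19 mm behind the fingertips; this is the grasp point; x points along the fingers, y is the direction in which the jaws open and shut, and the axes are right-handed (so a half turn about x gives the same grasp; the last joint's range is limited). The gripper opens to 94 mm and grips with 3 to 60 N. Pads are 16 mm wide; open, the fingers measure 119 mm over their backs; the gripper's body (75 mm by 177 mm) begins 78 mm behind the grasp point.
Start: joints at [-1.327, 0.628, 0.038, 1.517, -0.027, 0.996, -0.02], TCP at [198.14, 619.079, 224.278] pointing down, gripper open.
Joint ranges: [-3.06, 3.06], [-0.37, 2.12], [-1.25, 1.32], [0.18, 2.47], [-1.1, 4.24], [0.23, 1.98], [-2.94, 2.94]. Speed limits (rad/s): [2.57, 2.57, 3.14, 3.14, 3.14, 3.14, 3.14].

INTERFACE

Orientations are given as a 3x3 rotation matrix whose columns are the frame's x, y, z axes.
In Python, from station import ctrl gives the robot as it stands.
- The arm moves only by the tool jog_arm, never from a script. Its argument "increments" is a list that holds one entry, the list of rows, each a list of 4 numbers: the shift along the tool's x, y, z in m, then the turn about the tool's x in rad. A call has 1 to 12 rows; each row shifts and turns the commanded pose from where the row before left it, along the tool's axes as they then stand; what a row does not reach is not made up. A row lasts 1/10 s, in which the tool goes at most 50 mm and 8.59 degrees, less where a joint would pass 70% of its speed; a pose out of reach is approached as far as the arm can. A call with a gripper value outside its range is refused whole. "grip" is the closure, from -1 (fully open) to 1 (shut), set as the call begins (left out, the last holds). The fingers move at their own pace and stop on an object; "squeeze" is the grip in N (left out, the last holds). Time passes only in rows, so rows that do not move let the fingers close. It gives the time, the measured TCP pose, the force and the opening at its end, in the units of the state.
- ctrl.sense(): the state, without advancing time (a new reading comes with each control period).
- ctrl.snapshot(name): name is "scene" or "top"; returns the picture (480x640x3 uint8, red, green, blue); there is no depth.
- ctrl.camera_model(name): a dict with "mtx" (3x3 intrinsics, pixels), "distortion" ([k1, k2, p1, p2, k3] as OpenCV has them; the pictures are not rectified), "R" (3x3) and "t" (3): a world point X has camera coordinates R X + t. Camera axes: x right, y down, z forward; pixel columns grow to the right and rows downward; lengths in mm; the calibration is good to about 2 mm. A picture is of the moment at which its call begins. camera_model takes no time and is no camera call.
- ctrl.job_done(): hands the job in, once; it reports no verdict.
Trained networks look in the newest picture that a camera, given by its name, has taken for a name from the list of things; names that differ only in an ending like _2 or _b are one class to them, and where a whole thing is asked for, a point or a joint stands for the part that bears it (a point fixed in the world has none). Each returns a list of dicts, best first, with "conf" (0 to 1); they miss things now and then, are a little off and sometimes report something else, mostly with a low value. They report only what shows in the picture. A call takes as long as a camera call.
- ctrl.cut_out(camera, name): "pixels" (480x640 bool, what is visible of it) and "rect" ([left, top, width, height] in pixels, round what is visible of it).
- ctrl.tip_of(camera, name): "uv" ([column, row] in pixels: a listed point, or the origin of a listed thing).
The state is a dict: "clock": time; "q": joint angles; "qd": joint speeds; "joint_efforts": joint torques, N m; "eef_pos": TCP position; "ee_rot": TCP orientation; "force": force on the tool from outside, world axes, zero at the start; "ft_torque": the same for the moment, N m; "opening": opening from 0.0 (shut) to 1.0 (fully open).
Only numpy, scipy, OpenCV 4.12 (cv2) and the standard library are available. Lean on these libraries where they do the work, as an engineer would, in place of code of your own. Each camera call takes 0.05 s, during which the arm holds its last target.

TASK

The eggs are done: take the lid off the pot on the hob by its knob and set it down gently, knob up and flat, in the shallow steel tray on the counter. Then lift the wire rack of eggs by the grip on its stem straight up out of the pot and hold it there over the pot, level and still with its feet a few centimetres clear of the rim and all four eggs in their seats, as if letting it drain. Finish while holding it (do not put it down or let go), leave the pot standing where it is on the hob, and do not knock the other things about.

Things in the scene. Friction and masses are not known exactly. Their poses are not given: they have to be found in the camera images.
- hob: Portable induction hob, a fixed flat steel box with a black top, 360 mm (x) by 300 mm (y), top face 50 mm above the counter; control knob on its -x side. Origin at the centre of its underside. It may stand to the robot's left or right; the tray is on the other side.
- pot: Round straight steel pot standing loose on the hob, 1.6 kg, outer diameter 200 mm, height 120 mm, wall and base 4 mm; loop handles at its +y and -y sides reach 134 mm from the axis, 82 to 96 mm up. Open under the lid, no water. Origin at the centre of its underside, z up; the rim is 120 mm above it.
- lid: Loose steel lid, 0.38 kg, on the pot at the start. Flange diameter 204 mm; below it a plug, diameter 182 mm, 6 mm deep, sits in the pot's mouth (inner diameter 192 mm). Origin at the centre of the plug's underside, z up through the knob; flange underside 6 mm up, crown 18 mm up (falling gently to 9 mm at the edge), knob's top 50 mm up.
- lid_knob (a point): Centre of the lid's black round knob, a short upright cylinder of diameter 34 mm and height 22 mm on a thin neck; 39 mm above the lid's origin, 21 mm above the crown. It can be gripped from above at any yaw.
- tray: Shallow steel gastronorm tray lying fixed on the counter, empty at the start, 325 mm (x) by 265 mm (y) outside and 20 mm deep with a narrow flat rim, floor 2 mm thick. Origin at the centre of its underside.
- rack: Loose wire egg rack on five wire feet in the pot, 0.30 kg without eggs, outer diameter 172 mm. Five wire seats 55 mm from a central stem, at 0, 72, 144, 216 and 288 degrees from its x axis; the first four hold eggs, the fifth is empty (load a little off-centre). Origin: centre of the feet's plane, on the stem's axis, z up; at the start 4 mm above the pot's origin. Egg tops 68 mm above it.
- rack_grip (a point): Point to grip the rack: on the stem's axis, 94 mm above the rack's origin, in the black flat upright tab on top of the stem. The tab is 10 mm thick along the rack's x (close the fingers along this), 36 mm wide along its y and 30 mm tall, from 74 to 104 mm above the origin. With the tool point here the fingertips stay 7 mm above the egg tops.
- egg1: Brown hen's egg, diameter 44 mm, 57 mm tall, 60 g, loose, standing blunt end down in one of the rack's seats. Origin at its lowest point as it stands, z along its length; first (0 degrees) seat counted from the rack's +x axis towards +y.
- egg2: Brown hen's egg, diameter 44 mm, 57 mm tall, 60 g, loose, standing blunt end down in one of the rack's seats. Origin at its lowest point as it stands, z along its length; second (72 degrees) seat counted from the rack's +x axis towards +y.
- egg3: Brown hen's egg, diameter 44 mm, 57 mm tall, 60 g, loose, standing blunt end down in one of the rack's seats. Origin at its lowest point as it stands, z along its length; third (144 degrees) seat counted from the rack's +x axis towards +y.
- egg4: Brown hen's egg, diameter 44 mm, 57 mm tall, 60 g, loose, standing blunt end down in one of the rack's seats. Origin at its lowest point as it stands, z along its length; fourth (216 degrees) seat counted from the rack's +x axis towards +y.
- shaker: Bystander: glass salt shaker with steel cap, diameter 42 mm, 73 mm tall, standing between hob and tray. Origin at the centre of its underside.
- eggcup: Bystander: white egg cup, diameter 50 mm, 56 mm tall, standing between hob and tray. Origin at the centre of its underside.
- lantern: Bystander: candle lantern of black rods round a glass, diameter 94 mm, 129 mm tall, standing at the left. Origin at the centre of its underside.
- vase: Bystander: small white bottle vase, diameter 68 mm, 102 mm tall, standing at the right. Origin at the centre of its underside.
- spoon: Bystander: flat wooden spoon, 240 mm long, lying on the counter at the right. Origin at its middle, underside.
- mug: Bystander: white mug, diameter 82 mm, 95 mm tall, standing at the left. Origin at the centre of its underside.

How it is judged:
By the outcome, as a careful person would: the job done as asked, in the order asked, and still so for the second after the job is handed in, while the arm keeps its last pose, push and grip.
It also fails if it takes over 67 s, if anything falls off the work surface, if the arm or the gripper's body presses on something with over 40 N, if the wrist force passes 120 N, or if a joint passes its speed limit or range.

## Working session

There is one attempt and no reset: what is moved stays moved. The work goes in short steps, Python scripts to look and compute and a tool call to move; the robot and the scene stay as the last step left them, time stands still between calls to the robot, and variables do not carry over. Pictures are saved under pics/ and viewed, and the job is handed in when it is done.

Besides the shell and the picture viewer there is one more tool, called after "Request:" by a JSON object that holds its "method" and its "body". jog_arm: Moves the arm, as the interface text tells. Its arguments: {"type":"object","properties":{"increments":{"type":"array"},"grip":{"type":"number"},"squeeze":{"type":"number"}},"required":["increments"]}

```bash
mkdir -p pics; ls; cat > h.py <<'E'
import numpy as np, cv2
from station import ctrl
def snap(n,f):
    im=ctrl.snapshot(n); cv2.imwrite('pics/'+f,cv2.cvtColor(im,cv2.COLOR_RGB2BGR)); return im
def ray(cam,uv):
    m=ctrl.camera_model(cam); K=np.array(m['mtx'],float); d=np.array(m['distortion'],float); R=np.array(m['R']); t=np.array(m['t']).ravel()
    p=cv2.undistortPoints(np.array([[uv]],float),K,d)[0,0]
    return -R.T@t, R.T@np.array([p[0],p[1],1.])
def atz(cam,uv,z):
    c,d=ray(cam,uv); return c+d*(z-c[2])/d[2]
def tri(uv1,uv2):
    c1,d1=ray('scene',uv1);c2,d2=ray('top',uv2)
    s=np.linalg.lstsq(np.array([d1,-d2]).T,c2-c1,rcond=None)[0]
    a=c1+d1*s[0];b=c2+d2*s[1]; return (a+b)/2,np.linalg.norm(a-b)
def proj(cam,X):
    m=ctrl.camera_model(cam)
    return cv2.projectPoints(np.array(X,float).reshape(-1,1,3),cv2.Rodrigues(np.array(m['R'],float))[0],np.array(m['t'],float),np.array(m['mtx'],float),np.array(m['distortion'],float))[0].reshape(-1,2)
E
python3 - <<'E'
from h import *
np.set_printoptions(precision=2,suppress=True)
s=ctrl.sense(); print({k:np.round(v,3).tolist() for k,v in s.items()})
snap('scene','s0.png');snap('top','t0.png')
for c in('scene','top'):
    print(c,ray(c,(320,240)))
    for n in('lid_knob','lid','pot','tray','hob','shaker','eggcup','lantern','vase','mug','spoon'):
        r=ctrl.tip_of(c,n); print(n,[(np.round(x['uv'],1).tolist(),round(x['conf'],2)) for x in r[:2]])
E
```

```text
pics
{'clock': 0.0, 'q': [-1.327, 0.629, 0.038, 1.518, -0.027, 0.996, -0.02], 'qd': [0.002, 0.0, 0.0, -0.001, 0.001, -0.0, -0.001], 'joint_efforts': [0.001, -54.972, 1.144, -18.664, -0.052, 0.023, 0.0], 'eef_pos': [197.94, 618.476, 223.364], 'ee_rot': [[-0.001, 0.305, 0.952], [-0.002, 0.952, -0.305], [-1.0, -0.002, 0.0]], 'force': [0.913, 0.751, -0.864], 'ft_torque': [0.068, -0.038, -0.068], 'opening': 0.997}
scene (array([1558.58,  163.99, 1104.02]), array([-0.73, -0.13, -0.67]))
lid_knob [([237.1, 213.9], 0.86)]
lid [([238.8, 224.6], 0.66)]
pot [([242.3, 254.9], 0.95)]
tray [([410.9, 287.4], 0.98)]
hob []
shaker [([335.2, 252.8], 0.61)]
eggcup [([321.2, 307.8], 0.79)]
lantern [([330.7, 254.0], 0.44)]
vase [([163.6, 237.7], 0.82)]
mug [([497.8, 266.6], 0.65)]
spoon [([169.3, 260.1], 0.59)]
top (array([ 353.97,  -28.72, 1278.7 ]), array([ 0.16, -0.01, -0.99]))
lid_knob [([413.0, 247.5], 0.86), ([478.0, 248.9], 0.61)]
lid [([408.5, 246.8], 0.88)]
pot [([480.8, 247.5], 0.74)]
tray [([214.4, 251.4], 0.6)]
hob [([302.9, 287.6], 0.52)]
shaker [([303.6, 286.9], 0.53)]
eggcup [([304.5, 206.1], 0.68)]
lantern [([117.5, 232.9], 0.88)]
vase [([507.7, 287.8], 0.79)]
mug [([119.5, 291.0], 0.8)]
spoon [([479.3, 249.1], 0.69), ([408.4, 249.9], 0.68)]
```

View pics/s0.png

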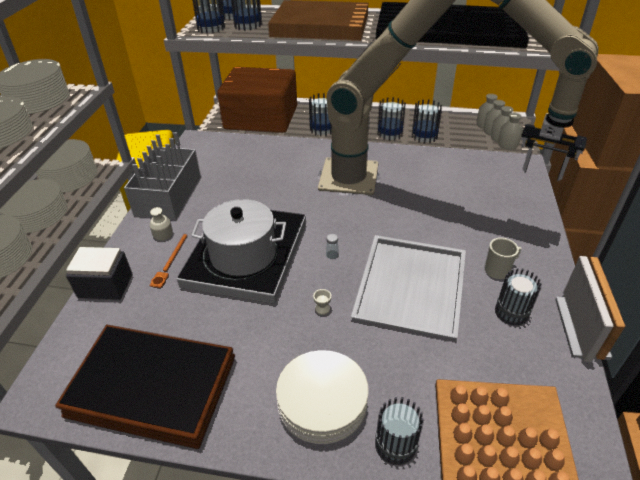

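View pics/t0.png

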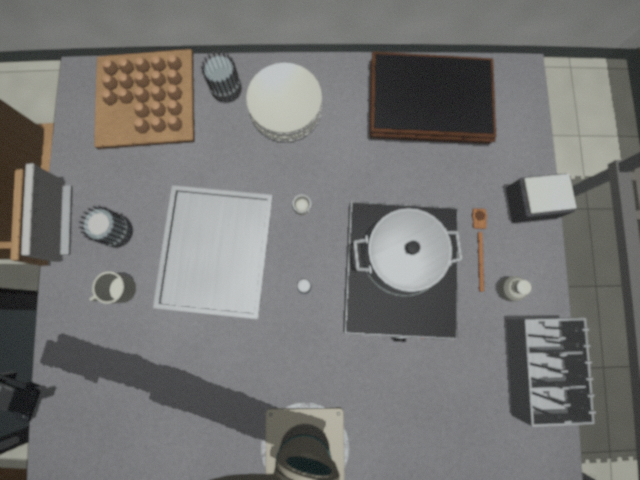

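```bash
python3 - <<'E'
from h import *
np.set_printoptions(precision=1,suppress=True)
print('knob',tri((237.1,213.9),(413,247.5)), atz('scene',(237.1,213.9),209-0+0),atz('top',(413,247.5),203))
print('lid',tri((238.8,224.6),(408.5,246.8)))
print('pot',atz('scene',(242.3,254.9),50))
print('tray',tri((410.9,287.4),(214.4,251.4)),atz('scene',(410.9,287.4),0),atz('top',(214.4,251.4),0))
for n,a,b in(('shaker',(335.2,252.8),(303.6,286.9)),('cup',(321.2,307.8),(304.5,206.1))): print(n,atz('scene',a,0),atz('top',b,0))
print('lantern',atz('top',(117.5,232.9),0),'mug',atz('top',(119.5,291),0),'vase',atz('top',(507.7,287.8),0))
E
```

```text
knob (array([ 503.4, -264.2,  198.9]), np.float64(3.9194622000510564)) [ 515.3 -257.3  209. ] [ 503.3 -265.2  203. ]
lid (array([ 510.1, -261.2,  164.8]), np.float64(2.8593288462304725))
pot [ 517.2 -261.8   50. ]
tray (array([526. , 249.2,  -5.7]), np.float64(1.1295686038150998)) [531.5 248.2   0. ] [525.1 248.5   0. ]
shaker [417.    7.7   0. ] [424.   -1.2   0. ]
cup [645.8  -0.6   0. ] [653.1  -4.8   0. ]
lantern [580.1 527.2   0. ] mug [415.9 511.8   0. ] vase [ 414.6 -573.7    0. ]
```

The scene view shows the pot and lid on the right-hand hob, with the knob at (237,214). The tray is on the left at about (411,287), and the shaker and egg cup stand between them. In the top view the knob is at (413,248). I'll refine the knob and tray positions from their outlines.

```bash
python3 - <<'E'
from h import *
from scipy.optimize import least_squares
np.set_printoptions(precision=1,suppress=True)
K={}
for c in('scene','top'):
    ctrl.snapshot(c)
    for n in('lid_knob','lid','tray'):
        r=ctrl.cut_out(c,n)
        for x in r[:2]:
            p=np.argwhere(x['pixels']); print(c,n,round(x['conf'],2),x['rect'],len(p),p.mean(0)[::-1])
    r=ctrl.cut_out(c,'tray')
    if r:
        m=r[0]['pixels'].astype(np.uint8); cn=max(cv2.findContours(m,0,1)[0],key=cv2.contourArea)
        q=cv2.approxPolyDP(cn,8,True)[:,0]
        print([atz(c,u,20)[:2].round(0).tolist() for u in q.astype(float)])
# knob darkness centroid
for c,uv in(('scene',(237,213)),('top',(413,247))):
    g=cv2.cvtColor(ctrl.snapshot(c),cv2.COLOR_RGB2GRAY); u,v=uv
    w=g[v-14:v+15,u-14:u+15].astype(int); ys,xs=np.where(w<70); K[c]=(xs.mean()+u-14,ys.mean()+v-14); print(c,K[c],len(xs))
print('tri',tri(K['scene'],K['top']),atz('scene',K['scene'],203),atz('top',K['top'],208))
# bg: handles / hob corners top view
for uv in((349,203),(459,207),(346,333),(456,337)): print(uv,atz('top',uv,50)[:2])
E
```

```text
scene lid_knob 0.55 [203.1, 199.9, 72.0, 47.3] 2651 [237.2 221.8]
scene lid 0.89 [202.2, 198.9, 70.9, 50.0] 2557 [237.5 221.8]
scene lid 0.31 [149.0, 210.8, 22.4, 27.9] 524 [160.2 225.3]
scene tray 0.95 [353.8, 237.1, 113.1, 104.3] 8850 [412.  286.7]
scene tray 0.2 [147.2, 212.2, 24.7, 30.9] 542 [160.  224.9]
[[338.0, 126.0], [676.0, 90.0], [714.0, 370.0], [374.0, 406.0]]
top lid_knob 0.66 [369.4, 211.0, 83.9, 81.5] 5273 [409.3 249.8]
top lid 0.95 [368.0, 209.4, 82.9, 79.8] 5287 [409.5 249.7]
top lid 0.6 [79.6, 206.4, 52.6, 47.1] 1579 [106.  227.1]
top tray 0.89 [154.0, 184.3, 117.1, 134.6] 12708 [213.2 252. ]
[[707.0, 370.0], [374.0, 406.0], [340.0, 127.0], [675.0, 89.0]]
scene (np.float64(236.2017543859649), np.float64(213.28070175438597)) 114
top (np.float64(411.8), np.float64(246.57142857142856)) 70
tri (array([ 505.7, -263.1,  202.7]), np.float64(1.0582501935959696)) [ 506.  -263.5  203. ] [ 504.8 -261.4  208. ]
(349, 203) [ 649.3 -127.8]
(459, 207) [ 636.1 -432. ]
(346, 333) [ 299.5 -112.8]
(456, 337) [ 284.8 -403.7]
```

Request:
{"method": "jog_arm", "body": {"increments": [[[-0.02,0,0,0.14],[-0.03,0,0,0.14],[-0.03,0,0,0.14],[-0.02,0,0,0.14],[0,0,0,0.14],[0,0,0,0.14],[0,0,0,0.14],[0,0,0,0.14],[0,0,0,0.141],[0,0,0,0]]], "grip": -1}}

```text
clock: 2.8
eef_pos: [198.0, 619.1, 324.2]
ee_rot: [[0.0, 1.0, -0.0], [-0.0, -0.0, -1.0], [-1.0, 0.0, 0.0]]
force: [-0.3, -0.1, -0.1]
opening: 1.005
```

Request:
{"method": "jog_arm", "body": {"increments": [[[0,0.01,0.01,0],[0,0.025,0.025,0],[0,0.03,0.03,0],[0,0.03,0.03,0],[0,0.03,0.03,0],[0,0.03,0.03,0],[0,0.03,0.03,0],[0,0.03,0.03,0],[0,0.03,0.03,0],[0,0.03,0.03,0],[0,0.025,0.03,0],[0,0.007,0.03,0]]]}}

```text
clock: 4.0
eef_pos: [507.9, 280.4, 324.3]
ee_rot: [[0.002, 1.0, -0.001], [-0.001, -0.001, -1.0], [-1.0, 0.002, 0.001]]
force: [0.4, -0.1, 0.2]
opening: 1.0
```

Request:
{"method": "jog_arm", "body": {"increments": [[[0,0,0.03,0],[0,0,0.04,0],[0,0,0.04,0],[0,0,0.04,0],[0,0,0.04,0],[0,0,0.04,0],[0,0,0.04,0],[0,0,0.04,0],[0,0,0.04,0],[0,0,0.04,0],[0,0,0.04,0],[0,0,0.04,0]]]}}

```text
clock: 5.2
eef_pos: [504.1, -188.4, 324.5]
ee_rot: [[0.0, 1.0, 0.002], [-0.0, 0.002, -1.0], [-1.0, 0.0, 0.0]]
force: [0.4, -1.1, 0.6]
opening: 0.998
```

Request:
{"method": "jog_arm", "body": {"increments": [[[0,0,0.03,0],[0,0,0.02,0],[0,0,0.01,0],[0,0,0,0],[0,0,0,0]]]}}

```text
clock: 5.7
eef_pos: [505.0, -245.0, 324.2]
ee_rot: [[-0.0, 1.0, 0.002], [0.001, 0.002, -1.0], [-1.0, -0.0, -0.001]]
force: [-0.1, 1.1, -0.6]
opening: 0.999
```

Request:
{"method": "jog_arm", "body": {"increments": [[[0.01,0,0.009,0],[0.02,0,0.009,0],[0.025,0,0,0],[0.02,0,0,0],[0,0,0,0],[0,0,0,0]]]}}

```text
clock: 6.3
eef_pos: [505.2, -263.5, 249.1]
ee_rot: [[-0.001, 1.0, 0.001], [0.0, 0.001, -1.0], [-1.0, -0.001, -0.0]]
force: [-0.3, -0.1, 0.0]
opening: 1.001
```

```bash
python3 - <<'E'
from h import *
a=snap('scene','s1.png');b=snap('top','t1.png')
s=ctrl.sense()['eef_pos'];print(s)
A=cv2.resize(a[150:300,160:320],(400,375));B=cv2.resize(b[170:320,330:490],(400,375))
cv2.imwrite('pics/c1.png',cv2.cvtColor(np.hstack([A,B]),cv2.COLOR_RGB2BGR))
E
```

```text
[ 505.78941573 -264.17213909  250.2296754 ]
```

View pics/c1.png

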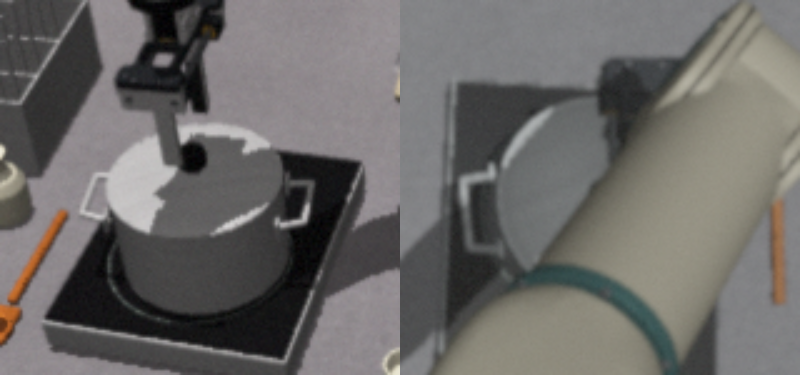

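The gripper hangs above the knob, which is at (192,157) in the left crop, with its jaws straddling it along x. This matches the measured position, so I'm descending and closing gently.

Request:
{"method": "jog_arm", "body": {"increments": [[[0.01,0,0,0],[0.015,0,0,0],[0.01,0,0,0],[0.008,0,0,0],[0,0,0,0],[0,0,0,0]]]}}

```text
clock: 7.0
eef_pos: [505.2, -264.1, 206.4]
ee_rot: [[0.0, 1.0, -0.0], [-0.0, -0.0, -1.0], [-1.0, 0.0, 0.0]]
force: [0.6, -0.1, -0.4]
opening: 1.0
```

Request:
{"method": "jog_arm", "body": {"increments": [[[0,0,0,0],[0,0,0,0],[0,0,0,0],[0,0,0,0],[0,0,0,0],[0,0,0,0],[0,0,0,0],[0,0,0,0]]], "grip": 1, "squeeze": 10}}

```text
clock: 7.8
eef_pos: [505.0, -263.9, 206.2]
ee_rot: [[-0.0, 1.0, -0.0], [0.0, -0.0, -1.0], [-1.0, -0.0, -0.0]]
force: [1.6, -0.7, 1.3]
opening: 0.357
```

The opening is 33.6 mm against a knob diameter of 34 mm, so the knob is gripped. I'm raising the squeeze and lifting straight up.

Request:
{"method": "jog_arm", "body": {"increments": [[[0,0,0,0],[0,0,0,0],[-0.002,0,0,0],[-0.004,0,0,0],[-0.006,0,0,0],[-0.01,0,0,0],[-0.015,0,0,0],[-0.02,0,0,0],[-0.02,0,0,0],[-0.015,0,0,0],[-0.008,0,0,0],[0,0,0,0]]], "squeeze": 30}}

```text
clock: 9.0
eef_pos: [505.6, -264.3, 307.7]
ee_rot: [[0.002, 1.0, -0.0], [-0.001, -0.0, -1.0], [-1.0, 0.002, 0.001]]
force: [0.8, -0.0, -4.7]
opening: 0.355
```

```bash
python3 - <<'E'
from h import *
a=snap('scene','s2.png')
cv2.imwrite('pics/c2.png',cv2.cvtColor(cv2.resize(a[100:325,120:420],(800,600)),cv2.COLOR_RGB2BGR))
E
```

```text
(no output)
```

View pics/c2.png

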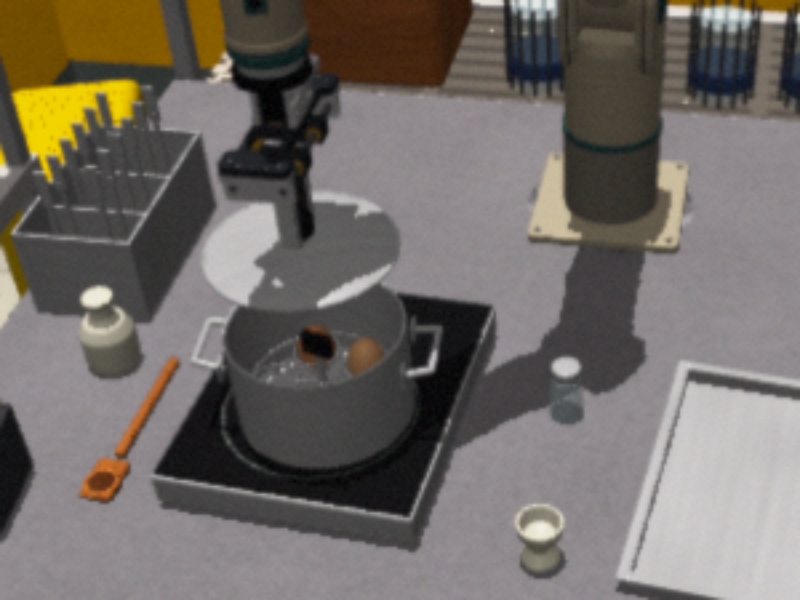

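The lid hangs level above the pot at about (300,250) in the crop, and the rack and eggs are still inside. Next I carry it to the tray.

Request:
{"method": "jog_arm", "body": {"increments": [[[0,0,-0.01,0],[0,0,-0.02,0],[0,0.002,-0.03,0],[0,0.002,-0.03,0],[0,0.002,-0.03,0],[0,0.002,-0.03,0],[0,0.002,-0.03,0],[0,0.002,-0.03,0],[0,0.002,-0.03,0],[0,0.002,-0.03,0],[0,0.002,-0.03,0],[0,0,-0.03,0]]]}}

```text
clock: 10.25
eef_pos: [522.2, 68.1, 305.4]
ee_rot: [[-0.002, 1.0, 0.001], [0.0, 0.001, -1.0], [-1.0, -0.002, -0.0]]
force: [-0.0, 0.2, -3.9]
opening: 0.353
```

Request:
{"method": "jog_arm", "body": {"increments": [[[0,0,-0.03,0],[0,0,-0.03,0],[0,0,-0.03,0],[0,0,-0.03,0],[0,0,-0.03,0],[0,0,-0.02,0],[0,0,-0.01,0],[0,0,-0.002,0],[0,0,0,0],[0,0,0,0]]]}}

```text
clock: 11.25
eef_pos: [523.3, 246.3, 306.3]
ee_rot: [[-0.0, 1.0, -0.002], [-0.001, -0.002, -1.0], [-1.0, -0.0, 0.001]]
force: [0.1, -0.2, -4.0]
opening: 0.358
```

Request:
{"method": "jog_arm", "body": {"increments": [[[0.01,0,0,0],[0.02,0,0,0],[0.03,0,0,0],[0.03,0,0,0],[0.03,0,0,0],[0.03,0,0,0],[0.03,0,0,0],[0.03,0,0,0],[0.02,0,0,0],[0.01,0,0,0],[0,0,0,0]]]}}

```text
clock: 12.35
eef_pos: [522.4, 247.1, 64.9]
ee_rot: [[-0.002, 1.0, -0.001], [-0.001, -0.001, -1.0], [-1.0, -0.002, 0.001]]
force: [-1.1, 0.4, -2.9]
opening: 0.354
```

```bash
python3 - <<'E'
from h import *
a=snap('scene','s3.png')
cv2.imwrite('pics/c3.png',cv2.cvtColor(cv2.resize(a[180:360,320:560],(800,600)),cv2.COLOR_RGB2BGR))
E
```

```text
(no output)
```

View pics/c3.png

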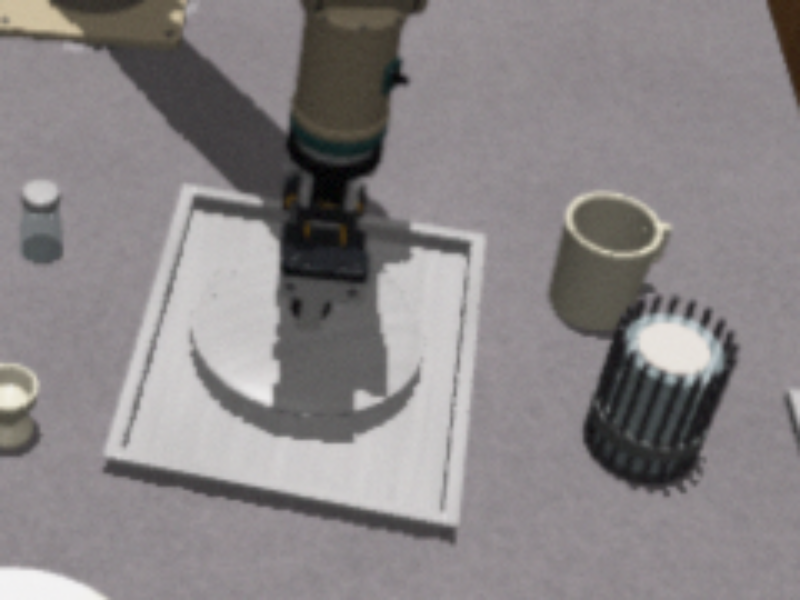

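The lid is about 20 mm above the tray floor and inside the tray walls. It spans roughly x 190–420 in the crop, and the walls are at about 145 and 460. I'm lowering it slowly.

Request:
{"method": "jog_arm", "body": {"increments": [[[0.006,0,0,0],[0.005,0,0,0],[0.003,0,0,0],[0.002,0,0,0],[0.001,0,0,0],[0.001,0,0,0],[0,0,0,0],[0,0,0,0]]]}}

```text
clock: 13.2
eef_pos: [523.2, 248.1, 48.3]
ee_rot: [[0.0, 1.0, -0.0], [0.0, -0.0, -1.0], [-1.0, 0.0, -0.0]]
force: [-0.5, -0.1, -4.2]
opening: 0.354
```

Request:
{"method": "jog_arm", "body": {"increments": [[[0.001,0,0,0],[0,0,0,0],[0.001,0,0,0],[0,0,0,0],[0,0,0,0]]]}}

```text
clock: 13.7
eef_pos: [523.1, 248.0, 46.2]
ee_rot: [[-0.0, 1.0, -0.0], [-0.0, -0.0, -1.0], [-1.0, -0.0, 0.0]]
force: [-0.5, -0.4, -4.9]
opening: 0.358
```

Request:
{"method": "jog_arm", "body": {"increments": [[[0.001,0,0,0],[0,0,0,0],[0.001,0,0,0],[0,0,0,0],[0,0,0,0]]]}}

```text
clock: 14.2
eef_pos: [523.2, 248.1, 44.3]
ee_rot: [[0.0, 1.0, -0.0], [0.0, -0.0, -1.0], [-1.0, 0.0, -0.0]]
force: [-0.6, 0.6, -3.7]
opening: 0.352
```

Request:
{"method": "jog_arm", "body": {"increments": [[[0.001,0,0,0],[0,0,0,0],[0,0,0,0]]]}}

```text
clock: 14.5
eef_pos: [523.2, 248.1, 44.2]
ee_rot: [[0.0, 1.0, -0.0], [0.001, -0.0, -1.0], [-1.0, 0.0, -0.001]]
force: [-1.7, -1.4, 5.8]
opening: 0.355
```

The force rose to +5.8 N at z=44.2, where I expected contact, so the lid is down. I'm releasing and rising.

Request:
{"method": "jog_arm", "body": {"increments": [[[0,0,0,0],[0,0,0,0],[0,0,0,0]]], "squeeze": 5}}

```text
clock: 14.8
eef_pos: [523.2, 248.1, 44.2]
ee_rot: [[0.0, 1.0, -0.0], [0.001, -0.0, -1.0], [-1.0, 0.0, -0.001]]
force: [-3.0, -1.1, 6.1]
opening: 0.359
```

Request:
{"method": "jog_arm", "body": {"increments": [[[0,0,0,0],[0,0,0,0],[0,0,0,0],[0,0,0,0],[0,0,0,0],[0,0,0,0]]], "grip": -1}}

```text
clock: 15.4
eef_pos: [523.1, 248.1, 43.2]
ee_rot: [[-0.0, 1.0, -0.0], [-0.0, -0.0, -1.0], [-1.0, -0.0, 0.0]]
force: [0.2, 0.2, -0.1]
opening: 0.83
```

Request:
{"method": "jog_arm", "body": {"increments": [[[-0.005,0,0,0],[-0.01,0,0,0],[-0.02,0,0,0],[-0.03,0,0,0],[-0.04,0,0,0],[-0.04,0,0,0],[-0.04,0,0,0],[-0.04,0,0,0],[-0.03,0,0,0],[-0.02,0,0,0],[0,0,0,0]]]}}

```text
clock: 16.5
eef_pos: [524.7, 248.3, 322.1]
ee_rot: [[0.006, 1.0, -0.0], [0.003, -0.0, -1.0], [-1.0, 0.006, -0.003]]
force: [0.6, -0.2, 0.0]
opening: 0.998
```

```bash
python3 - <<'E'
from h import *
a=snap('scene','s4.png');b=snap('top','t4.png')
A=cv2.resize(a[190:290,180:300],(480,400),interpolation=2)
A2=cv2.resize(a[225:345,350:480],(300,277))
B=cv2.resize(b[200:300,360:470],(440,400),interpolation=2)
cv2.imwrite('pics/c4a.png',cv2.cvtColor(cv2.resize(a[190:290,180:300],(720,600),interpolation=2),cv2.COLOR_RGB2BGR))
cv2.imwrite('pics/c4b.png',cv2.cvtColor(cv2.resize(b[200:300,350:470],(720,600),interpolation=2),cv2.COLOR_RGB2BGR))
for c in('scene','top'):
    for n in('rack_grip','rack','egg1','pot','lid'):
        r=ctrl.tip_of(c,n); print(c,n,[(np.round(x['uv'],1).tolist(),round(x['conf'],2)) for x in r[:5]])
E
```

```text
scene rack_grip []
scene rack [([242.0, 251.9], 0.73), ([410.0, 283.4], 0.44), ([259.2, 240.4], 0.24)]
scene egg1 [([257.8, 240.5], 0.61), ([245.2, 253.6], 0.52), ([236.4, 237.0], 0.46)]
scene pot [([242.9, 252.7], 0.79)]
scene lid [([410.6, 286.8], 0.97)]
top rack_grip [([407.3, 250.0], 0.75), ([382.8, 243.6], 0.34)]
top rack [([215.4, 255.1], 0.72), ([400.0, 254.9], 0.7), ([411.3, 270.7], 0.39)]
top egg1 [([408.1, 234.7], 0.67), ([386.3, 242.4], 0.64), ([388.4, 270.7], 0.59), ([409.9, 272.8], 0.53)]
top pot [([399.8, 250.8], 0.61)]
top lid [([214.6, 254.2], 0.86), ([409.2, 274.6], 0.17)]
```

View pics/s4.png

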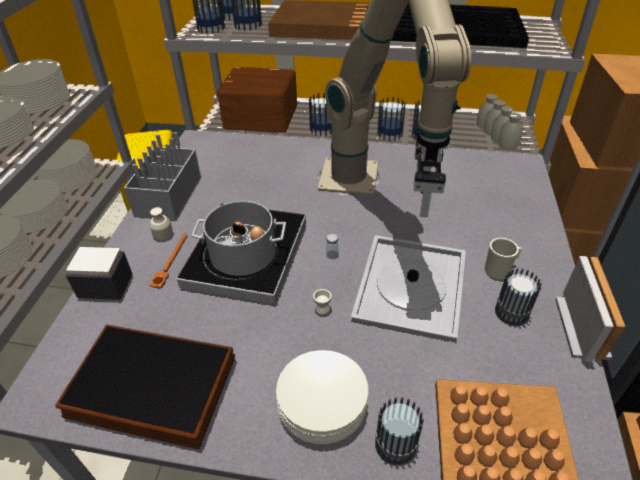

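View pics/c4a.png

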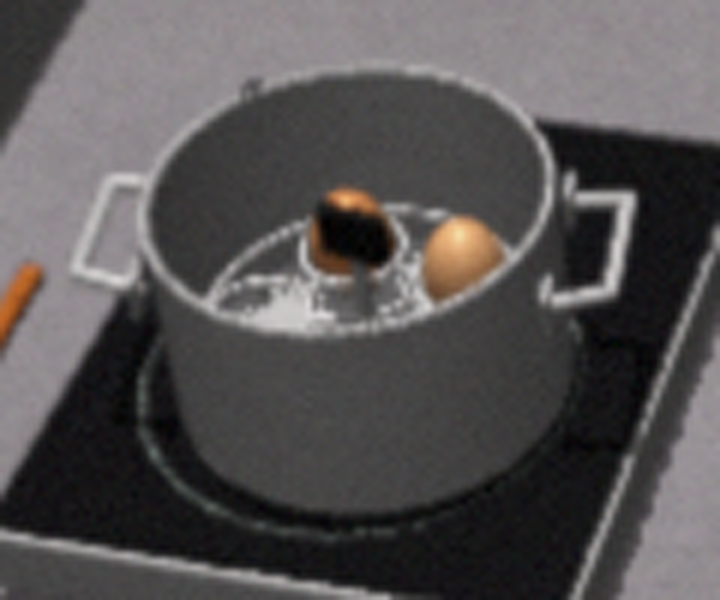

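View pics/c4b.png

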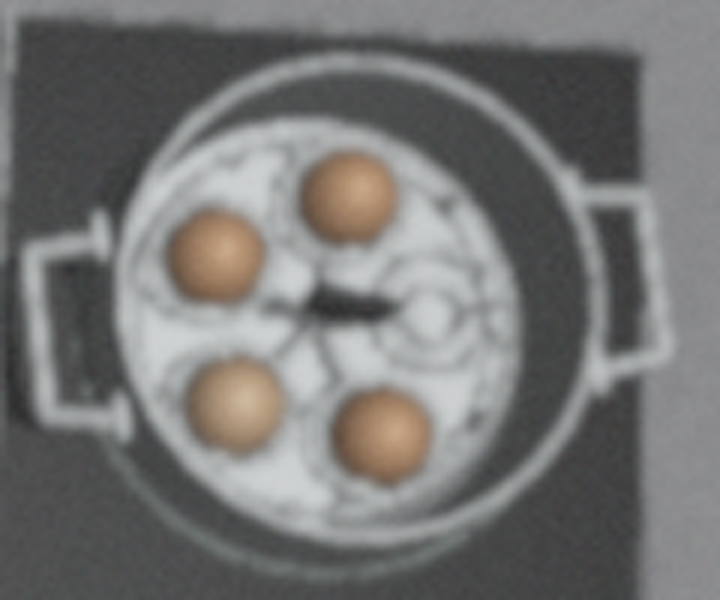

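The lid lies flat, knob up, in the tray, with the knob at (413,275) in the scene view. In the top crop the four eggs are in their seats. The dark tab is near (350,303), its long side roughly along the image's horizontal (world y), and the empty seat is to its right. I'll fit the rack pose.

```bash
python3 - <<'E'
from h import *
from scipy.optimize import least_squares
np.set_printoptions(precision=2,suppress=True)
b=cv2.imread('pics/t4.png'); a=cv2.imread('pics/s4.png')
hsv=cv2.cvtColor(b,cv2.COLOR_BGR2HSV)
m=((hsv[...,1]>80)&(hsv[...,0]<25)).astype(np.uint8); w=np.zeros_like(m); w[205:300,365:455]=m[205:300,365:455]
n,_,st,ce=cv2.connectedComponentsWithStats(w); 
E=[ce[i] for i in range(1,n) if st[i,4]>40]; print([ (c.round(1).tolist(),st[i+1,4]) for i,c in enumerate(ce[1:])])
g=cv2.cvtColor(b,cv2.COLOR_BGR2GRAY)
mm=np.zeros_like(g); mm[246:256,398:420]=(g[246:256,398:420]<75)
n,lab,st,ce=cv2.connectedComponentsWithStats(mm); k=1+np.argmax(st[1:,4]); ys,xs=np.where(lab==k); tab=np.array([xs.mean(),ys.mean()]); print('tab',tab,st[k],atz('top',tab,154))
c=np.cov(np.array([xs,ys])); ev,V=np.linalg.eigh(c); v=V[:,1]
p=atz('top',tab+v*5,158)-atz('top',tab-v*5,158); print('tab axis deg',np.degrees(np.arctan2(p[1],p[0])))
# tab model: sample of box, mean of top view ~ z 156
def pts(x,y,th,zs):
    an=th+np.radians([0,72,144,216]); return np.c_[x+55*np.cos(an),y+55*np.sin(an),np.full(4,zs)]
best=None
import itertools
for zs in(88,92,96):
  for th0 in np.radians(range(0,360,30)):
    pr=proj('top',pts(505,-263,th0,zs)); D=np.linalg.norm(pr[:,None]-np.array(E)[None],axis=2)
    from scipy.optimize import linear_sum_assignment as lsa
    i,j=lsa(D); T=np.array(E)[j]
    r=least_squares(lambda q:(proj('top',pts(q[0],q[1],q[2],zs))-T).ravel(),[505,-263,th0],x_scale=[1,1,.01])
    if best is None or r.cost<best[0]-1e-9: best=(r.cost,r.x,zs,r.fun)
  print(zs,best[0],best[1][:2],np.degrees(best[1][2])%360,best[3]); 
  best=None
# scene tab
g=cv2.cvtColor(a,cv2.COLOR_BGR2GRAY); ys,xs=np.where(g[222:236,231:248]<50); ts=np.array([xs.mean()+231,ys.mean()+222]); print('scene tab',ts,len(xs),tri(ts,tab),atz('scene',ts,145))
# rim circle from top: pot
r=ctrl.cut_out('top','pot')[0]; print(r['rect'],r['conf'])
E
```

```text
[([407.7, 232.5], np.int32(154)), ([385.5, 242.5], np.int32(149)), ([383.0, 266.0], np.int32(1)), ([413.2, 272.2], np.int32(157)), ([384.0, 270.0], np.int32(1)), ([386.0, 272.0], np.int32(1))]
tab [407.07 250.76] [401 249  14   4  41] [ 502.06 -260.89  154.  ]
tab axis deg 84.4802664216199Traceback (most recent call last):
  File "<stdin>", line 24, in <module>
    return func(*args, **kwargs)
    vector_fun = VectorFunction(
        fun_wrapped,
    ...<6 lines>...
        workers=workers
    )
    self._update_fun()
    ~~~~~~~~~~~~~~~~^^
    self.f = self.fun_wrapped(xp_copy(self.x))
             ~~~~~~~~~~~~~~~~^^^^^^^^^^^^^^^^^
    return np.atleast_1d(self.fun(x))
                         ~~~~~~~~^^^
    return self.f(x, *self.args, **self.kwargs)
           ~~~~~~^^^^^^^^^^^^^^^^^^^^^^^^^^^^^^
  File "<stdin>", line 24, in <lambda>
ValueError: operands could not be broadcast together with shapes (4,2) (3,2)
```

```bash
python3 - <<'E'
from h import *
from scipy.optimize import least_squares, linear_sum_assignment as lsa
np.set_printoptions(precision=2,suppress=True)
b=cv2.imread('pics/t4.png'); a=cv2.imread('pics/s4.png')
hsv=cv2.cvtColor(b,cv2.COLOR_BGR2HSV)
m=((hsv[...,1]>45)&(hsv[...,0]<25)).astype(np.uint8); w=np.zeros_like(m); w[205:300,365:455]=m[205:300,365:455]
n,_,st,ce=cv2.connectedComponentsWithStats(w); E=np.array([ce[i] for i in range(1,n) if st[i,4]>80]); print(E.round(1).tolist(),st[1:,4])
tab=np.array([407.07,250.76])
def pts(x,y,th,zs):
    an=th+np.radians([0,72,144,216]); return np.c_[x+55*np.cos(an),y+55*np.sin(an),np.full(4,zs)]
for zs in(90,96):
  best=None
  for th0 in np.radians(range(0,360,20)):
    i,j=lsa(np.linalg.norm(proj('top',pts(503,-262,th0,zs))[:,None]-E[None],axis=2)); T=E[j]
    r=least_squares(lambda q:(proj('top',pts(q[0],q[1],q[2],zs))-T).ravel(),[503,-262,th0],x_scale=[1,1,.01])
    if best is None or r.cost<best[0]-1e-9: best=(r.cost,r.x,zs,r.fun)
  print(zs,best[0],best[1][:2],np.degrees(best[1][2])%360,best[3])
g=cv2.cvtColor(a,cv2.COLOR_BGR2GRAY); ys,xs=np.where(g[222:236,231:248]<50); ts=np.array([xs.mean()+231,ys.mean()+222]); print('scene tab',ts,len(xs),tri(ts,tab),atz('scene',ts,145),atz('scene',ts,143))
for z in(145,150,155):print(z,atz('top',tab,z))
th=best[1][2]
E
```

```text
[[407.8, 232.5], [385.6, 242.3], [388.8, 267.0], [413.4, 272.2]] [184 188 187 196]
90 0.049446329466168275 [ 505.03 -266.07] 347.5386683217328 [-0.    0.12  0.05  0.14  0.09 -0.1  -0.14 -0.16]
96 0.009887249256947842 [ 504.28 -264.94] 347.5363020967295 [ 0.04  0.02 -0.01  0.08  0.04 -0.03 -0.07 -0.07]
scene tab [238.28 228.89] 96 (array([ 503.89, -264.64,  142.17]), np.float64(2.615438840809526)) [ 506.92 -264.75  145.  ] [ 504.73 -265.65  143.  ]
145 [ 503.23 -262.74  145.  ]
150 [ 502.57 -261.71  150.  ]
155 [ 501.91 -260.68  155.  ]
```

```bash
python3 - <<'E'
from h import *
for deg in(-12.5,-6):
  th=np.radians(deg);o=np.array([504,-264.5])
  ex=np.array([np.cos(th),np.sin(th)]);ey=np.array([-ex[1],ex[0]])
  P=[np.r_[o+sx*5*ex+sy*18*ey,z] for z in(128,158) for sx,sy in((-1,-1),(1,-1),(1,1),(-1,1))]
  out=[]
  for c,f,(x0,y0) in(('scene','s4',(215,210)),('top','t4',(385,230))):
    im=cv2.imread(f'pics/{f}.png'); k=10
    A=cv2.resize(im[y0:y0+40,x0:x0+40],(400,400),interpolation=cv2.INTER_NEAREST)
    q=((proj(c,P)-[x0,y0]+.5)*k).astype(int)
    cv2.polylines(A,[q[:4]],1,(255,255,0),1);cv2.polylines(A,[q[4:]],1,(0,255,0),1); out.append(A)
  cv2.imwrite(f'pics/ov{abs(deg)}.png',np.hstack(out))
A=np.vstack([cv2.imread('pics/ov12.5.png')[60:360],cv2.imread('pics/ov6.png')[60:360]]);cv2.imwrite('pics/ov.png',A)
E
```

```text
(no output)
```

View pics/ov.png

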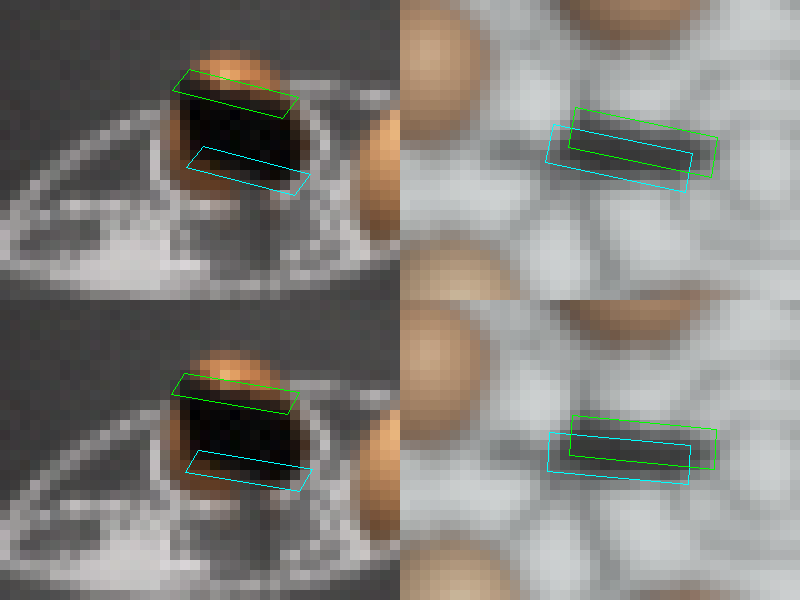

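The overlay supports the fit: rack centre about (503.5,-264.5), yaw about -12°, tab z 128–158. I'm moving back over the pot and turning +0.2 rad to align the jaws with the rack's x axis.

Request:
{"method": "jog_arm", "body": {"increments": [[[0,0,0.01,0],[0,0,0.03,0],[0,-0.004,0.04,0],[0,-0.004,0.04,0],[0,-0.004,0.04,0],[0,-0.004,0.04,0],[0,-0.004,0.04,0],[0,0,0.04,0],[0,0,0.04,0],[0,0,0.04,0],[0,0,0.04,0],[0,0,0.04,0]]], "grip": -0.2}}

```text
clock: 18.3
eef_pos: [502.4, -194.2, 318.5]
ee_rot: [[0.0, 1.0, -0.001], [-0.0, -0.001, -1.0], [-1.0, 0.0, 0.0]]
force: [0.6, -1.4, -0.2]
opening: 0.599
```

Request:
{"method": "jog_arm", "body": {"increments": [[[0,0,0.03,0],[0,0,0.02,0],[0,0,0.013,0],[0,0,0.01,0],[0,0,0,0.1],[0,0,0,0.1],[0,0,0,0],[0,0,0,0],[0,0,0,0]]]}}

```text
clock: 19.2
eef_pos: [503.2, -264.5, 318.3]
ee_rot: [[0.0, 0.981, -0.196], [0.0, -0.196, -0.981], [-1.0, 0.0, -0.0]]
force: [0.9, -0.5, 0.2]
opening: 0.601
```

Request:
{"method": "jog_arm", "body": {"increments": [[[0.01,0,0,0],[0.02,0,0,0],[0.025,0,0,0],[0.025,0,0,0],[0.025,0,0,0],[0.02,0,0,0],[0.01,0,0,0],[0,0,0,0],[0,0,0,0]]]}}

```text
clock: 20.1
eef_pos: [503.4, -265.3, 183.7]
ee_rot: [[0.001, 0.98, -0.199], [-0.0, -0.199, -0.98], [-1.0, 0.001, 0.0]]
force: [0.7, -0.5, 0.4]
opening: 0.598
```

```bash
python3 - <<'E'
from h import *
a=snap('scene','s5.png');b=snap('top','t5.png')
A=cv2.resize(a[170:290,180:300],(400,400),interpolation=2);B=cv2.resize(b[190:310,340:460],(400,400),interpolation=2)
cv2.imwrite('pics/c5.png',cv2.cvtColor(np.hstack([A,B]),cv2.COLOR_RGB2BGR)); print(ctrl.sense()['eef_pos'])
E
```

```text
[ 503.73709648 -265.42015406  184.27176998]
```

View pics/c5.png

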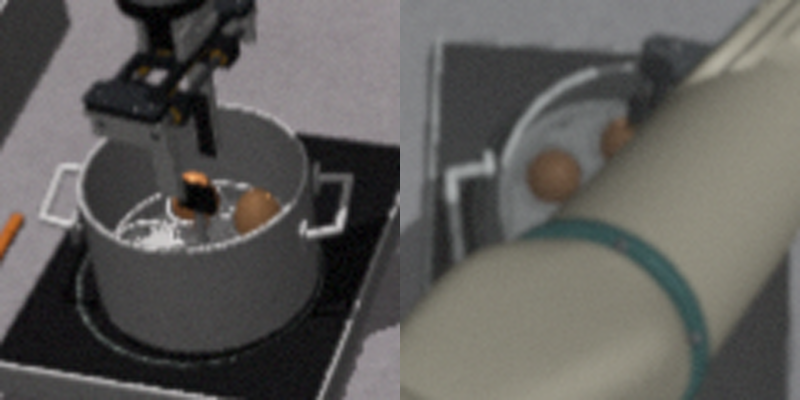

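The fingers straddle the tab at (199,197), with the tips just above it and clear of the eggs. I'm descending the last 35 mm.

Request:
{"method": "jog_arm", "body": {"increments": [[[0.008,0,0,0],[0.01,0,0,0],[0.008,0,0,0],[0.006,0,0,0],[0.003,0,0,0],[0,0,0,0],[0,0,0,0]]]}}

```text
clock: 20.9
eef_pos: [503.2, -265.1, 148.3]
ee_rot: [[0.0, 0.98, -0.199], [-0.0, -0.199, -0.98], [-1.0, 0.0, 0.0]]
force: [-0.0, -0.2, -0.1]
opening: 0.6
```

Request:
{"method": "jog_arm", "body": {"increments": [[[0,0,0,0],[0,0,0,0],[0,0,0,0],[0,0,0,0],[0,0,0,0],[0,0,0,0],[0,0,0,0],[0,0,0,0],[0,0,0,0]]], "grip": 1, "squeeze": 5}}

```text
clock: 21.8
eef_pos: [503.5, -265.1, 148.3]
ee_rot: [[0.001, 0.98, -0.199], [-0.0, -0.199, -0.98], [-1.0, 0.001, 0.0]]
force: [1.6, -0.1, -0.7]
opening: 0.106
```

The opening is 10.0 mm, which matches the tab thickness. I'm firming the grip and lifting gently.

Request:
{"method": "jog_arm", "body": {"increments": [[[0,0,0,0],[0,0,0,0],[0,0,0,0],[-0.001,0,0,0],[-0.002,0,0,0],[-0.002,0,0,0],[-0.003,0,0,0],[-0.003,0,0,0],[-0.003,0,0,0],[-0.002,0,0,0],[-0.001,0,0,0],[0,0,0,0]]], "squeeze": 45}}

```text
clock: 23.0
eef_pos: [503.2, -264.9, 165.4]
ee_rot: [[0.0, 0.98, -0.199], [-0.0, -0.199, -0.98], [-1.0, 0.0, -0.0]]
force: [0.1, 0.6, -4.4]
opening: 0.103
```

```bash
python3 - <<'E'
from h import *
a=snap('scene','s6.png');s=ctrl.sense();print(s['eef_pos'],s['force'],s['ft_torque'])
cv2.imwrite('pics/c6.png',cv2.cvtColor(cv2.resize(a[170:290,180:300],(600,600),interpolation=2),cv2.COLOR_RGB2BGR))
E
```

```text
[ 503.13904761 -264.87924593  165.29123588] [ 0.13751741 -0.36319847 -4.86933747] [-0.10744734  0.08479268 -0.020116  ]
```

View pics/c6.png

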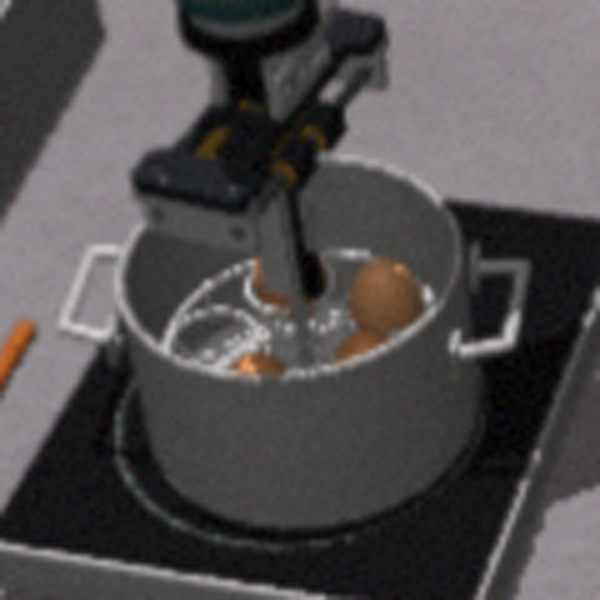

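The rack is up and level, all four eggs are visible, and the load is about 4.9 N against roughly 5.3 N expected. I'm continuing straight up.

Request:
{"method": "jog_arm", "body": {"increments": [[[-0.002,0,0,0],[-0.004,0,0,0],[-0.006,0,0,0],[-0.007,0,0,0],[-0.008,0,0,0],[-0.008,0,0,0],[-0.008,0,0,0],[-0.008,0,0,0],[-0.008,0,0,0],[-0.008,0,0,0],[-0.008,0,0,0],[-0.008,0,0,0]]]}}

```text
clock: 24.25
eef_pos: [503.1, -264.9, 248.9]
ee_rot: [[-0.0, 0.98, -0.199], [0.0, -0.199, -0.98], [-1.0, -0.0, -0.0]]
force: [-0.3, 0.5, -4.8]
opening: 0.103
```

Request:
{"method": "jog_arm", "body": {"increments": [[[-0.008,0,0,0],[-0.008,0,0,0],[-0.008,0,0,0],[-0.008,0,0,0],[-0.007,0,0,0],[-0.006,0,0,0],[-0.005,0,0,0],[-0.004,0,0,0],[-0.002,0,0,0],[0,0,0,0],[0,0,0,0],[0,0,0,0]]]}}

```text
clock: 25.45
eef_pos: [503.0, -264.8, 304.0]
ee_rot: [[-0.001, 0.98, -0.199], [0.0, -0.199, -0.98], [-1.0, -0.001, -0.0]]
force: [-0.2, 0.0, -5.2]
opening: 0.107
```

```bash
python3 - <<'E'
from h import *
a=snap('scene','s7.png');b=snap('top','t7.png');s=ctrl.sense();print(s['clock'],s['eef_pos'],s['force'],s['ft_torque'],s['opening'])
cv2.imwrite('pics/c7.png',cv2.cvtColor(cv2.resize(a[130:290,160:320],(600,600),interpolation=2),cv2.COLOR_RGB2BGR))
o=s['eef_pos']; print('feet centre proj',proj('scene',[[o[0],o[1],o[2]-94]]),'rim',proj('scene',[[505+98,-264,170],[505,-264+98,170],[505,-264-98,170]]))
print([(x['uv'],x['conf']) for x in ctrl.tip_of('scene','pot')], [(x['uv'],x['conf']) for x in ctrl.tip_of('scene','egg1')],[(x['uv'],x['conf']) for x in ctrl.tip_of('scene','rack')])
E
```

```text
25.55 [ 502.99373566 -264.88282593  304.02371203] [ 0.47842028 -0.10107518 -3.99429569] [-0.13580307  0.00799498 -0.08890827] 0.1036830928921956
feet centre proj [[235.70284979 210.65746427]] rim [[227.71562476 244.8502123 ]
 [270.69279763 224.96322515]
 [205.26731605 218.97360897]]
[([240.2, 252.5], 0.61)] [([248.6, 214.6], 0.77), ([223.3, 219.5], 0.67), ([253.0, 200.3], 0.64), ([234.4, 196.1], 0.46)] [([231.6, 208.1], 0.97), ([255.0, 199.3], 0.63)]
```

View pics/c7.png

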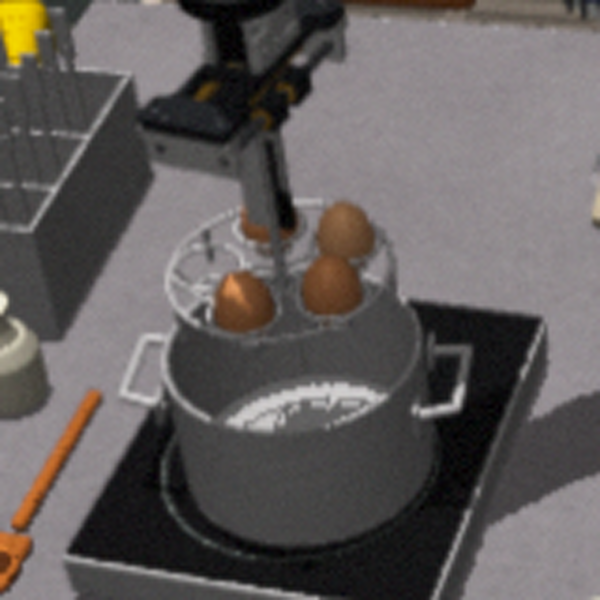

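View pics/t7.png

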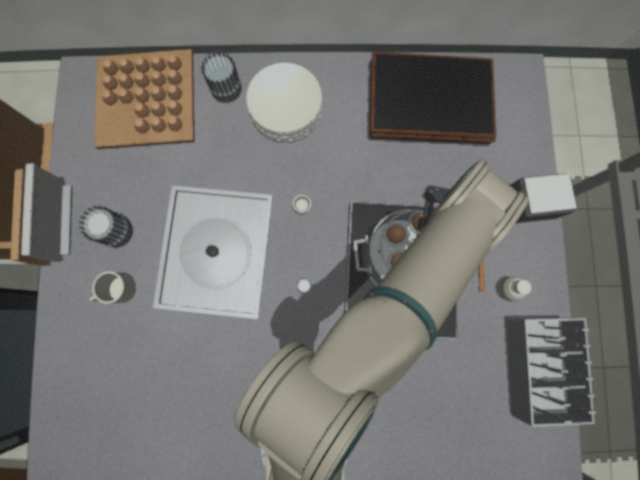

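```bash
python3 - <<'E'
from h import *
im=cv2.imread('pics/s7.png'); k=5;x0,y0=175,155
A=cv2.resize(im[y0:y0+110,x0:x0+130],None,fx=k,fy=k,interpolation=2)
t=np.linspace(0,2*np.pi,90)
def dr(z,r,c,ox=503.2,oy=-264.9):
    q=((proj('scene',np.c_[ox+r*np.cos(t),oy+r*np.sin(t),np.full(90,z)])-[x0,y0]+.5)*k).astype(int); cv2.polylines(A,[q],1,c,1)
dr(170,100,(0,255,255),505,-264); dr(210+38,86,(0,255,0)); dr(210+28,86,(255,255,0))
th=np.radians(-12)
for i in range(5):
    an=th+np.radians(72*i); X=503.2+55*np.cos(an);Y=-264.9+55*np.sin(an)
    # egg silhouette at top & mid
    q=((proj('scene',[[X,Y,278],[X,Y,221]])-[x0,y0]+.5)*k).astype(int)
    for p in q: cv2.circle(A,tuple(int(v) for v in p),3,(255,0,255),-1)
cv2.imwrite('pics/ov7.png',A)
E
```

```text
(no output)
```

View pics/ov7.png

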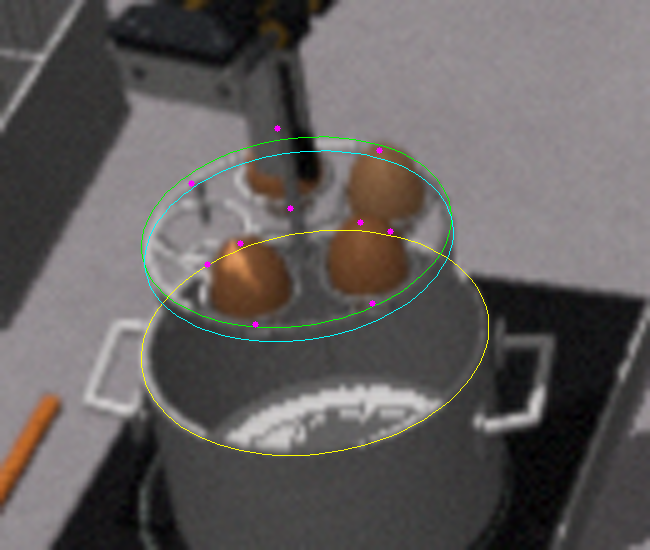

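The level circle drawn at the rack's height (green) matches the wire ring, the egg tops fall where predicted, and the pot rim (yellow) is where it was. I'll do one settling check and then hand in.

Request:
{"method": "jog_arm", "body": {"increments": [[[0,0,0,0],[0,0,0,0],[0,0,0,0],[0,0,0,0],[0,0,0,0]]]}}

```text
clock: 26.2
eef_pos: [503.1, -264.9, 304.3]
ee_rot: [[-0.0, 0.98, -0.199], [0.0, -0.199, -0.98], [-1.0, -0.0, -0.0]]
force: [1.0, -0.0, -4.2]
opening: 0.102
```

```bash
python3 - <<'E'
from h import *
s=ctrl.sense();print(s['eef_pos'],np.abs(s['qd']).max(),s['opening'])
print(ctrl.job_done())
E
```

```text
[ 503.110686   -264.94015168  304.25200762] 0.0014066016312851745 0.10188595306529374
the job is handed in; nothing more can be done
None
```

I took the lid off by its knob and set it down flat, knob up, in the tray; contact force was about 6 N. Then I gripped the rack's tab and lifted it straight up. I handed the job in at about 26 s, still holding the rack over the pot.

**Last checks:**
- **Rack:** it is still, and level against the overlay in the picture. Its feet are about 40 mm above the rim, going by the tool height.
- **Eggs:** all four are in their seats, within a pixel or two of where I predicted.
- **Grip:** the jaw opening is steady at about 10 mm, which is the tab's thickness.
- **Surroundings:** the pot, lid and other things look in place in the last pictures. The top view is partly blocked by the arm.

**Small disagreements:**
- **Load:** the wrist read a noisy 4 to 5.2 N, against about 5.3 N expected for the rack and eggs.
- **Tab angle:** the tab's outline gave an angle about 7° off the egg fit. I used the egg fit.

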